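Slide the dish board home into its notches

TASK

Push the grey carrier board, with the culture dish lying on it, slowly and gently along its rails toward the left with your fingertips until you feel it drop into the locating notches and sit level, flush with the side guides. Only push it: do not pinch, lift or tip the board, do not touch the dish, which must stay lying flat in the middle of the board, and leave everything else on the bench where it is. Finish with the hand clear.

Things in the scene. Friction and masses are not known exactly. Their poses are not given: they have to be found in the camera images.
- rail_stand: Fixed aluminium rail stand, 332x126 mm. Origin on the bench below the board's home centre; y along the rails, the way to push (to the robot's left), z up. Rails y = -195 to 125 mm, tops 30 mm high. Side guides at x = +-57 to 63 mm, 44 mm high, steer the board (2 mm play each side). Stops 46 mm high at the rail ends, x = +-23 to 63 mm; open between them.
- home (a point): Where the board's origin is when it sits in the notches, 32 mm above the bench; axes as the stand's. Each rail has two notches, 14 mm long, 7 mm deep, at y = +55 mm (inner lane, for the front foot) and y = -55 mm (outer lane, for the rear foot); no foot meets a wrong notch.
- board: Loose grey board, slab 110 (x) x 150 (y) x 12 mm, 0.28 to 0.5 kg; origin at the slab's underside centre, axes as the stand's. It rides on four round-nosed feet 9 mm long; slab 39 to 51 mm above the bench. Starts 50 to 110 mm short of home. At home it drops 7 mm, top flush with the guides (44 mm), 2 mm play along the rails: then pushing meets a firm stop. An upright lip at each end.
- push_lip (a point): Middle of the outer face of the upright lip at the board's rear (right-hand, y = -75 mm) end, half-way up, 64 mm above the bench while riding; lip 60 mm wide, 6 mm thick, 25 mm above the board's top. Push here toward +y of the stand, 1 to 5 N. Pushed at 25 to 50 mm/s the board drops in reliably.
- dish: Loose round shut culture dish, 93 mm across, 15 mm high, about 0.04 kg, lying on the board between the lips, within 10 mm of its centre. Origin at the centre of its underside.
- tip_refill: flat green block of pipette tips, 60x115x30 mm, behind the stand; bystander; loose, origin at the centre of its underside
- reagent_bottle: white capped bottle, 47 mm across, 100 mm tall, behind the stand; bystander; loose, origin at the centre of its underside
- tip_box: green tip box, 78x125x71 mm, left of the stand; bystander; loose, origin at the centre of its underside
- marker_0: blue-capped marker pen, 131 mm long, 13 mm thick, lying in front of the stand; bystander; loose, origin at the centre of its underside
- marker_1: red-capped marker pen, 131 mm long, 13 mm thick, lying at the front left; bystander; loose, origin at the centre of its underside
Mind the look-alikes: they are no part of the job. What is shaped like the dish but blue or turquoise is not meant.

How it is judged:
By the outcome, as a careful person would: the job done as asked, in the order asked, and still so for the second after the job is handed in, with the robot touching nothing.
It also fails if it takes over 32 s, if anything falls off the work surface, if the arm or the gripper's body presses on something with over 40 N, if the wrist force passes 120 N, or if a joint passes its speed limit or range.

ROBOT

A 7-joint arm with a two-finger parallel gripper is mounted at the origin on a cart in front of the work surface, level with it; the furniture and walls round the work are solid. World frame = base frame: x ahead of the robot, y to its left, z up, the work surface at z = 0. Lengths are in m, angles in rad, forces in N, time in s.
With the tool pointing down it reaches from about 0.4 to 0.875 m from the base axis. Payload 4.4 kg.
Tool frame: the origin (TCP) lies on the centre line of the jaws, within the pads' length; the fingertips stand bot.tip_extent ahead of it and the grasp point (between the pads) lies 3 mm ahead of it (bot.tip_extent is the distance from the TCP to the fingertips, in m); z points along the fingers, y is the direction in which the jaws open and shut (so a half turn about z gives the same grasp; the last joint's range is limited). The gripper opens to 85 mm and grips with 20 to 120 N. Pads are 22 mm wide; open, the fingers measure 114 mm over their backs; the gripper's body (76 mm by 85 mm) begins 54 mm behind the grasp point. The pads swing forward as they close: fully open they stand 13 mm farther back than shut.
Start: joints at [1.166, 0.628, 0.038, 1.517, -0.027, 0.996, -0.02], TCP at [0.216, -0.613, 0.253] pointing down, gripper open.
Joint ranges: [-3.06, 3.06], [-0.37, 2.12], [-1.25, 1.32], [0.18, 2.47], [-1.1, 4.24], [0.23, 1.98], [-2.94, 2.94]. Speed limits (rad/s): [2.57, 2.57, 3.14, 3.14, 3.14, 3.14, 3.14].

INTERFACE

Orientations are given as a unit quaternion [x, y, z, w].
In Python, from station import bot gives the robot as it stands.
- The arm moves only by the tool drive_tool, never from a script. Its argument "motion" is a list of rows, each an object of numbers: "x", "y", "z": the shift along the tool's x, y, z in cm; "wx", "wy", "wz": the turn, a rotation vector about the tool's x, y, z in rad; "fingers": the closure, from -1 (fully open) to 1 (shut). A call has 1 to 12 rows; each row is the pose to reach, as a shift and turn from the pose measured when the call began, along the tool's axes at that moment; what a row does not reach only later rows make up. A row lasts 1/8 s, in which the tool goes at most 62.5 mm and 10.7 degrees, less where a joint would pass 70% of its speed; a pose out of reach is approached as far as the arm can. A call with a gripper value outside its range is refused whole. The fingers move at their own pace and stop on an object; the grip force is fixed at half the most. Time passes only in rows, so rows that repeat a pose let the fingers close. It gives the time, the measured TCP pose, the force and the opening at its end, in the units of the state.
- bot.get_state(): the state, without advancing time (a new reading comes with each control period).
- bot.read_camera(name): name is "scene" or "top" or "wrist"; returns (picture, depth): 420x560x3 uint8, blue, green, red; 420x560 float32, m along the optical axis (not along the pixel's ray), 0 where there is no reading.
- bot.camera_info(name): a dict with "intrinsics" (3x3 intrinsics, pixels), "extrinsics" (4x4, takes a point from camera to world coordinates). Camera axes: x right, y down, z forward; pixel columns grow to the right and rows downward; lengths in m; the calibration is good to about 2 mm. The wrist camera is an equidistant fisheye: a pixel r from the principal point sees the ray r / f radians off the axis. A picture is of the moment at which its call begins: read the wrist's pose just before it. camera_info takes no time and is no camera call; for the wrist camera it gives the pose at the moment of the call.
- bot.finish_job(): hands the job in, once; it reports no verdict.
Trained networks look in the newest picture that a camera, given by its name, has taken for a name from the list of things; names that differ only in an ending like _2 or _b are one class to them, and where a whole thing is asked for, a point or a joint stands for the part that bears it (a point fixed in the world has none). Each returns a list of dicts, best first, with "confidence" (0 to 1); they miss things now and then, are a little off and sometimes report something else, mostly with a low value. They report only what shows in the picture. A call takes as long as a camera call. They do not tell look-alikes from the thing itself.
- bot.find_in(thing, camera): "position" ([column, row] as shares, 0 to 1, of the picture: columns of its width, rows of its height, amid what is visible of it).
- bot.outline_of(thing, camera): "region" (420x560 bool, what is visible of it) and "position" ([column, row] as shares, 0 to 1, of the picture: columns of its width, rows of its height, amid what is visible of it).
The state is a dict: "time_s": time; "qpos": joint angles; "joint_vel": joint speeds; "joint_torque": joint torques, N m; "tool_pos": TCP position; "tcp_rot": TCP orientation; "contact_force": force on the tool from outside, world axes, zero at the start; "moment": the same for the moment, N m; "width": finger opening in m.
Only numpy, scipy, OpenCV 4.12 (cv2) and the standard library are available. Lean on these libraries where they do the work, as an engineer would, in place of code of your own. Each camera call takes 0.05 s, during which the arm holds its last target. There are 200 camera calls.

## Working session

There is one attempt and no reset: what is moved stays moved. The work goes in short steps, Python scripts to look and compute and a tool call to move; the robot and the scene stay as the last step left them, time stands still between calls to the robot, and variables do not carry over. Pictures are saved under pics/ and viewed, about 8 in all and at most 12, crops included, and the job is handed in when it is done.

Besides the shell and the picture viewer there is one more tool, called after "Call:" by a JSON object that holds its "method" and its "body", one argument or row to a line. drive_tool: Moves the arm, as the interface text tells. Its arguments: {"type":"object","properties":{"motion":{"type":"array","items":{"type":"object","properties":{"x":{"type":"number"},"y":{"type":"number"},"z":{"type":"number"},"wx":{"type":"number"},"wy":{"type":"number"},"wz":{"type":"number"},"fingers":{"type":"number"}}}}},"required":["motion"]}

```bash
ls; mkdir -p pics
cat > h.py <<'E'
import numpy as np,cv2
from station import bot
def pts(cam,depth):
    i=bot.camera_info(cam);K=np.array(i["intrinsics"]);T=np.array(i["extrinsics"])
    v,u=np.mgrid[:420,:560];P=np.stack([(u-K[0,2])/K[0,0]*depth,(v-K[1,2])/K[1,1]*depth,depth],-1)
    return P@T[:3,:3].T+T[:3,3]
E
python3 - <<'E'
from h import *
s=bot.get_state();print(s,bot.tip_extent)
a=[]
for c in("scene","top"):
    p,d=bot.read_camera(c);np.savez(c+".npz",p=p,d=d,w=pts(c,d));a.append(p)
    for t in("board","dish","rail_stand","push_lip"):
        for r in bot.find_in(t,c)[:3]:
            u,v=np.array(r["position"])*[560,420];print(c,t,r["confidence"],u,v,pts(c,d)[int(v),int(u)].round(3))
    cv2.imwrite(f"pics/{c}.png",p)
E
```

```text
pics
{'time_s': 0.0, 'qpos': array([ 1.16619887,  0.62932675,  0.0384262 ,  1.51837099, -0.02702895,
        0.99631896, -0.02000167]), 'joint_vel': array([ 0.0006669 , -0.00077633,  0.00101972, -0.00024479,  0.0005815 ,
       -0.00068182, -0.00096428]), 'joint_torque': array([-1.01507270e-03, -5.63398147e+01,  1.22641660e+00, -1.93448085e+01,
        1.12274659e-02,  1.05010509e-02, -8.46321413e-08]), 'tool_pos': array([ 0.21587697, -0.61247828,  0.25240037]), 'tcp_rot': array([ 9.85686265e-01,  1.68587298e-01, -1.56252782e-04, -9.40625087e-04]), 'contact_force': array([ 0.51705374, -0.36276452,  0.59431598]), 'moment': array([-0.01764738,  0.00993625,  0.03537631]), 'width': 0.08561489018127956} 0.022
scene board 0.69 313.88 217.518 [0.515 0.124 0.057]
scene board 0.25 283.976 233.31 [0.535 0.197 0.022]
scene dish 0.94 317.52 204.792 [0.547 0.092 0.065]
scene dish 0.76 344.79200000000003 175.09799999999998 [ 0.697 -0.101  0.012]
scene dish 0.67 314.88800000000003 156.912 [ 0.839 -0.086  0.013]
scene rail_stand 0.59 284.48 235.11599999999999 [0.536 0.194 0.014]
scene push_lip 0.65 311.416 223.608 [0.506 0.135 0.049]
top board 0.86 287.28000000000003 212.394 [0.583 0.124 0.05 ]
top board 0.43 267.008 223.02 [0.549 0.186 0.034]
top dish 0.77 298.2 224.70000000000002 [0.545 0.09  0.063]
top dish 0.69 367.584 243.096 [ 0.496 -0.135  0.019]
top dish 0.66 353.976 140.406 [ 0.838 -0.092  0.016]
top rail_stand 0.72 265.776 221.71800000000002 [0.555 0.192 0.031]
top rail_stand 0.34 297.80800000000005 222.89399999999998 [0.551 0.093 0.064]
top push_lip 0.94 285.096 218.19 [0.562 0.131 0.067]
```

View pics/scene.png

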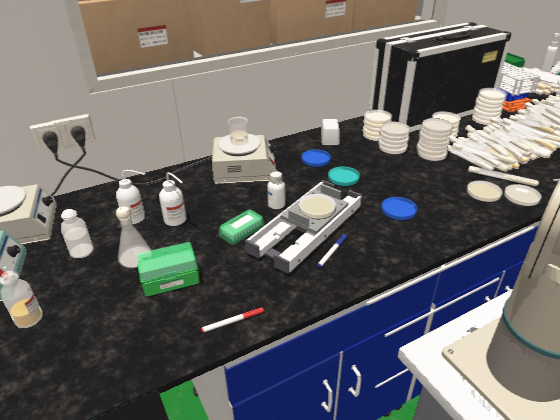

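Run:
```python
import numpy as np,cv2
p=np.load("top.npz")["p"];cv2.imwrite("pics/topcrop.png",cv2.resize(p[150:300,190:400],None,fx=3.8,fy=3.8,interpolation=cv2.INTER_CUBIC))
```

```text
(no output)
```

View pics/topcrop.png

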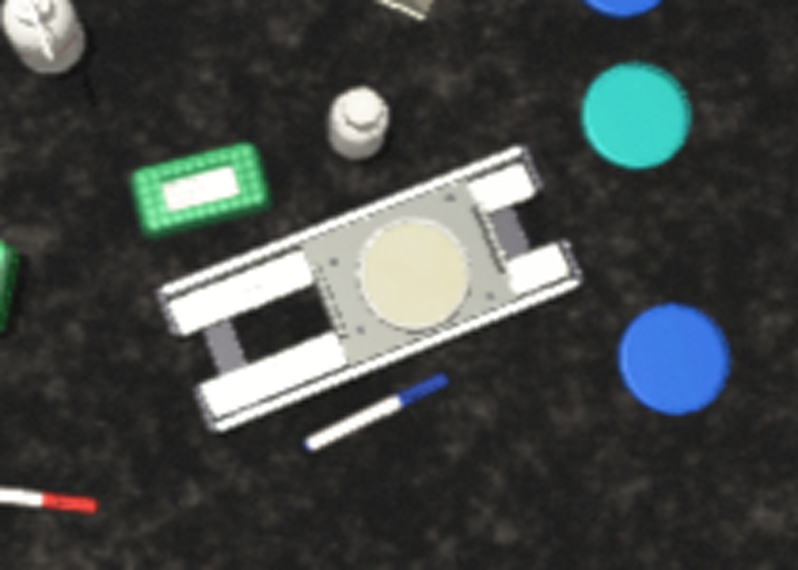

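```bash
cat > m.py <<'E'
from h import *
def measure(c,p,w,show=True):
    near=np.hypot(w[...,0]-.57,w[...,1]-.11)<.21
    m=(near&(w[...,2]>.02)&(w[...,2]<.085)).astype(np.uint8)
    n,l,st,ce=cv2.connectedComponentsWithStats(m)
    k=l==1+np.argmax(st[1:,4])
    k2=k&(w[...,2]>.02)&(w[...,2]<.052)
    r=cv2.minAreaRect((w[k2][:,:2]*1000).astype(np.float32));print(c,"stand",r)
    return r,k
E
python3 - <<'E'
from m import *
for c in("top","scene"):
    z=np.load(c+".npz");w=z["w"]
    r,k=measure(c,z["p"],w)
    q=w[k&(w[...,2]>.069)];print("lip pts",len(q));print(q[::max(1,len(q)//15)].round(3).tolist())
# colour: pixel->plane z=.045 for guide outline corners (top crop)
i=bot.camera_info("top");K=np.array(i["intrinsics"]);T=np.array(i["extrinsics"])
print(T[:3,3],K[0,0])
def on(u,v,z):
    d=T[:3,:3]@np.array([(u-K[0,2])/K[0,0],(v-K[1,2])/K[1,1],1]);return (T[:3,3]+d*(z-T[2,3])/d[2])[:2]
C=[on(190+a/3.8,150+b/3.8,.045) for a,b in [(157,289),(215,430),(580,283),(524,147)]]
C=np.array(C);print(C.round(4),C.mean(0),[np.linalg.norm(C[j]-C[j-1]).round(4) for j in range(4)])
print("dish",on(190+413/3.8,150+274/3.8,.066))
print("board front corners", on(190+303/3.8,150+243/3.8,.051),on(190+344/3.8,150+366/3.8,.051),"rear",on(190+470/3.8,150+182/3.8,.051),on(190+511/3.8,150+300/3.8,.051))
print("rear lip",on(190+475/3.8,150+207/3.8,.076),on(190+505/3.8,150+270/3.8,.076))
E
```

```text
top stand ((542.7410278320312, 121.30392456054688), (128.31610107421875, 332.48724365234375), 23.64077377319336)
lip pts 146
[[0.611, 0.039, 0.073], [0.598, 0.033, 0.075], [0.589, 0.026, 0.075], [0.579, 0.075, 0.069], [0.577, 0.026, 0.071], [0.571, 0.022, 0.069], [0.564, 0.017, 0.075], [0.556, 0.115, 0.07], [0.552, 0.115, 0.071], [0.544, 0.164, 0.075], [0.541, 0.072, 0.07], [0.532, 0.158, 0.072], [0.533, 0.056, 0.07], [0.52, 0.155, 0.074], [0.52, 0.062, 0.069], [0.513, 0.077, 0.072], [0.501, 0.148, 0.075]]
scene stand ((541.317138671875, 124.48023986816406), (130.15371704101562, 338.2026062011719), 23.406282424926758)
lip pts 132
[[0.608, 0.041, 0.075], [0.605, 0.043, 0.071], [0.597, 0.038, 0.071], [0.588, 0.035, 0.072], [0.582, 0.03, 0.071], [0.574, 0.029, 0.072], [0.568, 0.024, 0.07], [0.562, 0.022, 0.07], [0.546, 0.171, 0.076], [0.54, 0.163, 0.074], [0.533, 0.164, 0.075], [0.535, 0.169, 0.07], [0.528, 0.165, 0.07], [0.524, 0.164, 0.07], [0.508, 0.151, 0.075], [0.51, 0.156, 0.07], [0.5, 0.151, 0.071]]
[0.37332347 0.19174416 1.38457884] 430.39064004661583
[[ 0.5342  0.2969]
 [ 0.4205  0.2449]
 [ 0.55   -0.0524]
 [ 0.6635 -0.005 ]] [0.54205988 0.12108741] [np.float64(0.3285), np.float64(0.125), np.float64(0.3243), np.float64(0.1231)]
dish [0.55037759 0.08791795]
board front corners [0.57534359 0.17803931] [0.47505078 0.14165328] rear [0.63101254 0.04068668] [0.53333618 0.0056209 ]
rear lip [0.60559899 0.03917259] [0.5546123  0.01419446]
```

```bash
cat >> m.py <<'E'
TH=np.radians(23.5);X=np.array([np.cos(TH),np.sin(TH)]);Y=np.array([-X[1],X[0]]);H=np.array([.5423,.1220])+.035*Y
def st(p): p=np.asarray(p)[...,:2]-H; return np.stack([p@X,p@Y],-1)
def tool(xs,ys,z):
    from scipy.spatial.transform import Rotation as R
    s=bot.get_state();r=R.from_quat(s["tcp_rot"]);d=np.r_[H+xs*X+ys*Y,z]-s["tool_pos"]
    want=R.from_matrix(np.c_[np.r_[X,0],np.r_[-Y,0],[0,0,-1]])
    return (r.inv().apply(d)*100).round(2),(r.inv()*want).as_rotvec().round(3)
E
python3 - <<'E'
from m import *
print("home",H,"stand target move",tool(0,-.20,.25))
for c in("top","scene"):
    w=np.load(c+".npz")["w"];s=st(w)
    b=(abs(s[...,0])<.045)&(w[...,2]>.0695)&(w[...,2]<.08)
    for n,k in(("rear",b&(s[...,1]<-.115)&(s[...,1]>-.18)),("front",b&(s[...,1]>-.02)&(s[...,1]<.08))):
        q=s[k];print(c,n,len(q),np.percentile(q,[2,50,98],axis=0).round(4).tolist())
    k=(np.hypot(s[...,0],s[...,1]+.065)<.055)&(abs(w[...,2]-.066)<.004)&(abs(s[...,1]+.065)<.055);print("dish",np.percentile(s[k],[1,99],axis=0).mean(0),"dz",np.percentile(w[k],[1,99],axis=0)[:,2])
    g=(abs(abs(s[...,0])-.06)<.002)&(abs(s[...,1]+.03)<.15);print("guide z",np.median(w[g][:,2]))
E
```

```text
home [0.52834378 0.1540971 ] stand target move (array([ 56.37, -42.02,   0.33]), array([-0.   , -0.   , -0.071]))
top rear 39 [[-0.0277, -0.1435], [-0.0024, -0.1402], [0.0284, -0.137]]
top front 35 [[-0.0274, 0.0008], [-0.0008, 0.0038], [0.0285, 0.0061]]
dish [-0.00492763 -0.06997241] dz [0.06212518 0.06986567]
guide z 0.04240812181494891
scene rear 60 [[-0.0299, -0.1389], [-0.0017, -0.1348], [0.0261, -0.1316]]
scene front 67 [[-0.0289, 0.0042], [-0.0006, 0.0087], [0.0279, 0.0121]]
dish [-0.00594024 -0.0646144 ] dz [0.06231738 0.06737833]
guide z 0.02989968753599248
```

Call:
{"method": "drive_tool", "body": {
  "motion": [
    {"x": 5, "y": -3.7, "fingers": 1},
    {"x": 10, "y": -7.5, "fingers": 1},
    {"x": 15, "y": -11.2, "fingers": 1},
    {"x": 20, "y": -14.9, "fingers": 1, "wz": -0.07},
    {"x": 25, "y": -18.6, "fingers": 1, "wz": -0.07},
    {"x": 30, "y": -22.4, "fingers": 1, "wz": -0.07},
    {"x": 35, "y": -26.1, "fingers": 1, "wz": -0.07},
    {"x": 40, "y": -29.8, "fingers": 1, "wz": -0.07},
    {"x": 45, "y": -33.5, "fingers": 1, "wz": -0.07},
    {"x": 50, "y": -37.3, "fingers": 1, "wz": -0.07},
    {"x": 54, "y": -40.3, "fingers": 1, "wz": -0.07},
    {"x": 56.4, "y": -42, "fingers": 1, "wz": -0.07}
  ]
}}

```text
validation failed for argument at $.mo...
```

Run:
```python
from m import *
s=bot.get_state();print(s["time_s"],s["tool_pos"],st(s["tool_pos"]),s["contact_force"],s["width"],bot.tip_extent,tool(0,-.20,.13))
p,d=bot.read_camera("scene");w=pts("scene",d)
k=(np.hypot(w[...,0]-s["tool_pos"][0],w[...,1]-s["tool_pos"][1])<.05)&(w[...,2]>.12)
v,u=np.nonzero(k);print(len(v),u.min(),u.max(),v.min(),v.max(),"tip z",np.percentile(w[k][:,2],[0,1,3]))
t=w[k];t=t[t[:,2]<np.min(t[:,2])+.02];print(np.percentile(st(t),[0,10,90,100],axis=0))
cv2.imwrite("pics/s2.png",cv2.resize(p[60:270,200:480],None,fx=2.8,fy=2.8))
```

```text
0.5 [ 0.2160838  -0.61302706  0.25327551] [-0.59225121 -0.57898556] [0.45712521 0.5236131  0.3819335 ] 0.08565672591813335 0.022 (array([ 56.37, -42.02,  12.33]), array([-0.   , -0.   , -0.071]))Traceback (most recent call last):
  File "<stdin>", line 5, in <module>
    return umr_minimum(a, axis, None, out, keepdims, initial, where)
ValueError: zero-size array to reduction operation minimum which has no identity
```

The move was refused at validation. I'll try one row with every key given.

Call:
{"method": "drive_tool", "body": {
  "motion": [
    {"x": 5.0, "y": -3.7, "z": 0.0, "wx": 0.0, "wy": 0.0, "wz": 0.0, "fingers": 1.0}
  ]
}}

```text
time_s: 0.68
tool_pos: [0.247, -0.565, 0.2531]
tcp_rot: [0.986, 0.164, -0.001, 0.002]
contact_force: [1.3, 1.2, -0.5]
width: 0.0699
```

Call:
{"method": "drive_tool", "body": {
  "motion": [
    {"x": 5, "y": -3.6, "z": 0, "wx": 0, "wy": 0, "wz": -0.06, "fingers": 1},
    {"x": 10, "y": -7.3, "z": 0, "wx": 0, "wy": 0, "wz": -0.06, "fingers": 1},
    {"x": 15, "y": -11, "z": 0, "wx": 0, "wy": 0, "wz": -0.06, "fingers": 1},
    {"x": 20, "y": -14.7, "z": 0, "wx": 0, "wy": 0, "wz": -0.06, "fingers": 1},
    {"x": 25, "y": -18.4, "z": 0, "wx": 0, "wy": 0, "wz": -0.06, "fingers": 1},
    {"x": 30, "y": -22, "z": 0, "wx": 0, "wy": 0, "wz": -0.06, "fingers": 1},
    {"x": 35, "y": -25.7, "z": 0, "wx": 0, "wy": 0, "wz": -0.06, "fingers": 1},
    {"x": 40, "y": -29.4, "z": 0, "wx": 0, "wy": 0, "wz": -0.06, "fingers": 1},
    {"x": 45, "y": -33, "z": 0, "wx": 0, "wy": 0, "wz": -0.06, "fingers": 1},
    {"x": 49, "y": -36, "z": 0, "wx": 0, "wy": 0, "wz": -0.06, "fingers": 1},
    {"x": 52, "y": -38.2, "z": 0, "wx": 0, "wy": 0, "wz": -0.06, "fingers": 1}
  ]
}}

```text
time_s: 2.05
tool_pos: [0.6162, -0.0321, 0.2502]
tcp_rot: [0.981, 0.195, -0.001, 0.001]
contact_force: [0.5, -0.7, 0.9]
width: -0.0
```

```bash
cat > look.py <<'E'
from m import *
s=bot.get_state();print(s["time_s"],s["tool_pos"],st(s["tool_pos"]),s["contact_force"],s["width"],bot.tip_extent,tool(0,-.20,.13))
p,d=bot.read_camera("scene");w=pts("scene",d)
cv2.imwrite("pics/s2.png",cv2.resize(p[60:270,200:480],None,fx=2.8,fy=2.8))
k=(np.hypot(w[...,0]-s["tool_pos"][0],w[...,1]-s["tool_pos"][1])<.05)&(w[...,2]>.12)
v,u=np.nonzero(k);print(len(v),u.min(),u.max(),v.min(),v.max(),"tip z",np.percentile(w[k][:,2],[0,1,3]))
t=w[k];t=t[t[:,2]<np.min(t[:,2])+.02];print(np.percentile(st(t),[0,10,90,100],axis=0))
E
python3 look.py
```

```text
2.05 [ 0.61621337 -0.03212722  0.25024777] [ 0.00632491 -0.20581681] [ 0.47755525 -0.74306931  0.8545754 ] -8.028601296767538e-06 0.022 (array([-0.61, -0.6 , 12.03]), array([ 0.002,  0.003, -0.017]))
3436 332 371 0 125 tip z [0.22753011 0.23921406 0.25611063]
[[-0.00514221 -0.21437566]
 [-0.00400664 -0.20566163]
 [ 0.01211285 -0.19054474]
 [ 0.01866333 -0.18959468]]
```

View pics/s2.png

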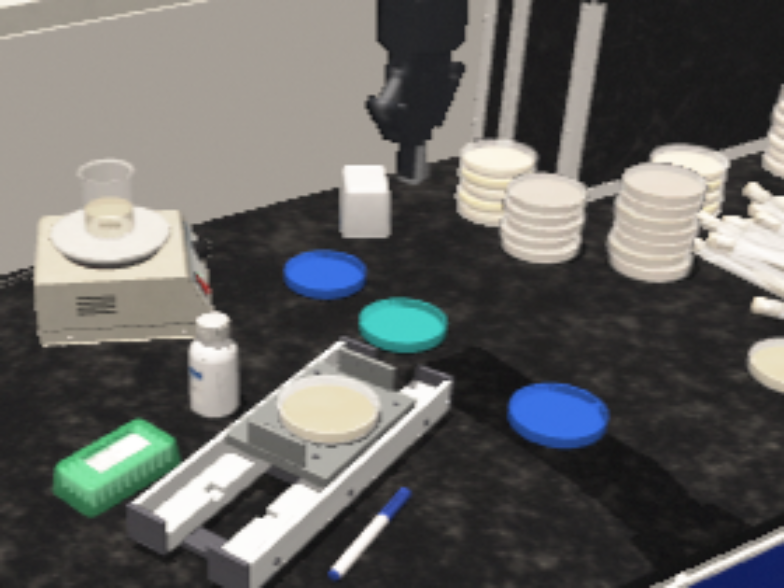

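Call:
{"method": "drive_tool", "body": {
  "motion": [
    {"x": -0.6, "y": 0, "z": 4, "wx": 0, "wy": 0, "wz": -0.017, "fingers": 1},
    {"x": -0.6, "y": 0, "z": 8, "wx": 0, "wy": 0, "wz": -0.017, "fingers": 1},
    {"x": -0.6, "y": 0, "z": 12, "wx": 0, "wy": 0, "wz": -0.017, "fingers": 1},
    {"x": -0.6, "y": 0, "z": 14.5, "wx": 0, "wy": 0, "wz": -0.017, "fingers": 1},
    {"x": -0.6, "y": 0, "z": 16.3, "wx": 0, "wy": 0, "wz": -0.017, "fingers": 1},
    {"x": -0.6, "y": 0, "z": 17.2, "wx": 0, "wy": 0, "wz": -0.017, "fingers": 1},
    {"x": -0.6, "y": 0, "z": 17.2, "wx": 0, "wy": 0, "wz": -0.017, "fingers": 1},
    {"x": -0.6, "y": 0, "z": 17.2, "wx": 0, "wy": 0, "wz": -0.017, "fingers": 1}
  ]
}}

```text
time_s: 3.1
tool_pos: [0.6144, -0.0286, 0.0791]
tcp_rot: [0.979, 0.206, 0.002, -0.0]
contact_force: [-0.6, 0.6, 0.2]
width: 0.0002
```

Run:
```python
from m import *
s=bot.get_state();print(s["time_s"],s["tool_pos"],st(s["tool_pos"]),s["contact_force"],tool(0,-.155,.077))
p,d=bot.read_camera("scene");w=pts("scene",d)
cv2.imwrite("pics/s3.png",cv2.resize(p[100:270,240:460],None,fx=3.6,fy=3.5))
```

```text
3.1 [ 0.61442169 -0.02855944  0.07913266] [ 0.00610448 -0.20183051] [-0.64652366  0.58357678  0.20382922] (array([-0.59, -4.69,  0.21]), array([ 0.   , -0.004,  0.005]))
```

View pics/s3.png

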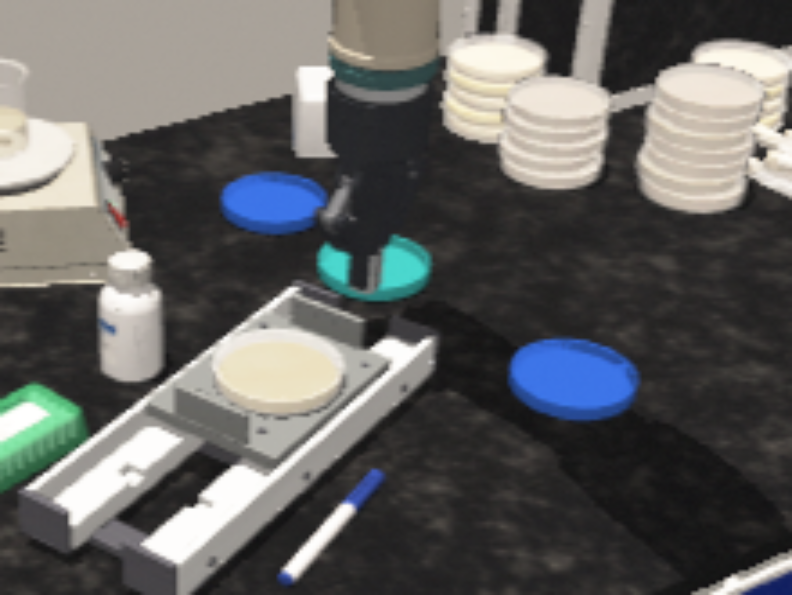

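Call:
{"method": "drive_tool", "body": {
  "motion": [
    {"x": -0.3, "y": -0.8, "z": 0.1, "wx": 0, "wy": 0, "wz": 0, "fingers": 1},
    {"x": -0.6, "y": -1.6, "z": 0.1, "wx": 0, "wy": 0, "wz": 0, "fingers": 1},
    {"x": -0.6, "y": -2.3, "z": 0.1, "wx": 0, "wy": 0, "wz": 0, "fingers": 1},
    {"x": -0.6, "y": -2.8, "z": 0.1, "wx": 0, "wy": 0, "wz": 0, "fingers": 1},
    {"x": -0.6, "y": -3.2, "z": 0.1, "wx": 0, "wy": 0, "wz": 0, "fingers": 1},
    {"x": -0.6, "y": -3.5, "z": 0.1, "wx": 0, "wy": 0, "wz": 0, "fingers": 1},
    {"x": -0.6, "y": -3.5, "z": 0.1, "wx": 0, "wy": 0, "wz": 0, "fingers": 1}
  ]
}}

```text
time_s: 4.03
tool_pos: [0.5948, 0.0013, 0.0781]
tcp_rot: [0.979, 0.206, 0.002, -0.0]
contact_force: [-0.3, -0.2, 0.9]
width: 0.0001
```

```bash
cat > b.py <<'E'
from m import *
s=bot.get_state();print(s["time_s"],"tcp st",st(s["tool_pos"]).round(4),s["tool_pos"][2].round(4),"F st",s["contact_force"][:2]@X,s["contact_force"][:2]@Y,tool(0,-.155,.078))
for c in("top","scene"):
    p,d=bot.read_camera(c);w=pts(c,d);q=st(w)
    b=(abs(q[...,0])<.032)&(w[...,2]>.059)&(w[...,2]<.08)&(q[...,1]>-.03)&(q[...,1]<.1)
    f=q[b&(q[...,1]>-.065+.05)]
    if len(f): print(c,"front lip y (start .0038 top/.0087 scene)",np.median(f[:,1]).round(4),"max z",np.percentile(w[b][:,2],98))
E
python3 b.py
```

```text
4.025 tcp st [-0.     -0.1666] 0.0781 F st -0.3711573794128412 -0.059613641276852404 (array([ 0.01, -1.16,  0.01]), array([ 0.   , -0.004,  0.005]))
top front lip y (start .0038 top/.0087 scene) 0.004 max z 0.07868531306150872
scene front lip y (start .0038 top/.0087 scene) 0.0095 max z 0.07596795236755385
```

Call:
{"method": "drive_tool", "body": {
  "motion": [
    {"x": 0, "y": -0.3, "z": 0, "wx": 0, "wy": 0, "wz": 0, "fingers": 1},
    {"x": 0, "y": -0.6, "z": 0, "wx": 0, "wy": 0, "wz": 0, "fingers": 1},
    {"x": 0, "y": -0.9, "z": 0, "wx": 0, "wy": 0, "wz": 0, "fingers": 1},
    {"x": 0, "y": -1.2, "z": 0, "wx": 0, "wy": 0, "wz": 0, "fingers": 1},
    {"x": 0, "y": -1.5, "z": 0, "wx": 0, "wy": 0, "wz": 0, "fingers": 1},
    {"x": 0, "y": -1.9, "z": 0, "wx": 0, "wy": 0, "wz": 0, "fingers": 1},
    {"x": 0, "y": -2.3, "z": 0, "wx": 0, "wy": 0, "wz": 0, "fingers": 1},
    {"x": 0, "y": -2.7, "z": 0, "wx": 0, "wy": 0, "wz": 0, "fingers": 1},
    {"x": 0, "y": -3.0, "z": 0, "wx": 0, "wy": 0, "wz": 0, "fingers": 1},
    {"x": 0, "y": -3.2, "z": 0, "wx": 0, "wy": 0, "wz": 0, "fingers": 1}
  ]
}}

```text
time_s: 5.38
tool_pos: [0.582, 0.0304, 0.0781]
tcp_rot: [0.979, 0.206, 0.002, -0.0]
contact_force: [1.1, -1.9, 0.9]
width: 0.0002
```

```bash
python3 b.py
```

```text
5.375 tcp st [-1.000e-04 -1.348e-01] 0.0781 F st 0.2842440098870965 -2.1633777561013563 (array([0.  , 2.02, 0.02]), array([ 0.001, -0.004,  0.005]))
top front lip y (start .0038 top/.0087 scene) -0.0055 max z 0.07871495160606898
scene front lip y (start .0038 top/.0087 scene) 0.0273 max z 0.07588304536048962
```

Call:
{"method": "drive_tool", "body": {
  "motion": [
    {"x": 0, "y": -0.3, "z": 0, "wx": 0, "wy": 0, "wz": 0, "fingers": 1},
    {"x": 0, "y": -0.7, "z": 0, "wx": 0, "wy": 0, "wz": 0, "fingers": 1},
    {"x": 0, "y": -1.1, "z": 0, "wx": 0, "wy": 0, "wz": 0, "fingers": 1},
    {"x": 0, "y": -1.5, "z": 0, "wx": 0, "wy": 0, "wz": 0, "fingers": 1},
    {"x": 0, "y": -1.8, "z": 0, "wx": 0, "wy": 0, "wz": 0, "fingers": 1},
    {"x": 0, "y": -2.0, "z": 0, "wx": 0, "wy": 0, "wz": 0, "fingers": 1}
  ]
}}

```text
time_s: 6.22
tool_pos: [0.5736, 0.0493, 0.0781]
tcp_rot: [0.978, 0.206, 0.002, -0.0]
contact_force: [1.8, -2.4, -0.1]
width: -0.0001
```

```bash
python3 b.py
```

```text
6.225 tcp st [-0.0003 -0.1141] 0.0781 F st 0.6824953326101209 -2.92942118943288 (array([0.  , 4.09, 0.01]), array([-0.   , -0.004,  0.005]))
top front lip y (start .0038 top/.0087 scene) 0.0025 max z 0.07656040946896313
scene front lip y (start .0038 top/.0087 scene) 0.0154 max z 0.07588069895346347
```

Call:
{"method": "drive_tool", "body": {
  "motion": [
    {"x": 0, "y": -0.3, "z": 0, "wx": 0, "wy": 0, "wz": 0, "fingers": 1},
    {"x": 0, "y": -0.7, "z": 0, "wx": 0, "wy": 0, "wz": 0, "fingers": 1},
    {"x": 0, "y": -1.1, "z": 0, "wx": 0, "wy": 0, "wz": 0, "fingers": 1},
    {"x": 0, "y": -1.4, "z": 0, "wx": 0, "wy": 0, "wz": 0, "fingers": 1},
    {"x": 0, "y": -1.6, "z": 0, "wx": 0, "wy": 0, "wz": 0, "fingers": 1}
  ]
}}

```text
time_s: 6.95
tool_pos: [0.5668, 0.0647, 0.0781]
tcp_rot: [0.978, 0.207, 0.002, -0.001]
contact_force: [0.6, -3.0, 1.9]
width: -0.0002
```

```bash
sed -i 's/(q\[...,1\]>-.03)&(q\[...,1\]<.1)/(q[...,1]>-.03)\&(q[...,1]<.12)/; s/>-.065+.05/>.035/' b.py
cat >> b.py <<'E'
    k=(abs(abs(q[...,0])-.046)<.006)&(abs(q[...,1]-(s["tool_pos"][:2]-H)@Y-.085)<.06)&(w[...,2]>.03)
    print(c,"slab top z",np.median(w[k][:,2]).round(4),k.sum(),"front max",np.percentile(f[:,1],[5,95]) if len(f) else 0)
cv2.imwrite("pics/s_%d.png"%(s["time_s"]*100),cv2.resize(p[100:270,240:460],None,fx=3.6,fy=3.5))
E
python3 b.py
```

```text
6.95 tcp st [-0.0004 -0.0974] 0.0781 F st -0.6001244071187155 -2.9608907030061156 (array([0.  , 5.76, 0.  ]), array([-0.001, -0.003,  0.006]))
top front lip y (start .0038 top/.0087 scene) 0.0612 max z 0.07636286710763952
top slab top z 0.0535 441 front max [0.05827178 0.06393263]
scene front lip y (start .0038 top/.0087 scene) 0.0672 max z 0.07520051812822788
scene slab top z 0.4257 815 front max [0.03621067 0.06957699]
```

Call:
{"method": "drive_tool", "body": {
  "motion": [
    {"x": 0, "y": -0.35, "z": 0, "wx": 0, "wy": 0, "wz": 0, "fingers": 1},
    {"x": 0, "y": -0.75, "z": 0, "wx": 0, "wy": 0, "wz": 0, "fingers": 1},
    {"x": 0, "y": -1.1, "z": 0, "wx": 0, "wy": 0, "wz": 0, "fingers": 1},
    {"x": 0, "y": -1.1, "z": 0, "wx": 0, "wy": 0, "wz": 0, "fingers": 1}
  ]
}}

```text
time_s: 7.55
tool_pos: [0.5617, 0.0759, 0.0779]
tcp_rot: [0.978, 0.207, 0.001, -0.001]
contact_force: [-0.1, 0.7, 0.2]
width: 0.0007
```

```bash
python3 b.py
```

```text
7.55 tcp st [-0.0006 -0.085 ] 0.0779 F st 0.20967072464867526 0.6462468456411994 (array([ 0.01,  7.  , -0.02]), array([-0.002, -0.003,  0.007]))
top front lip y (start .0038 top/.0087 scene) 0.0724 max z 0.07030979764295839
top slab top z 0.0482 429 front max [0.036883   0.07620224]
scene front lip y (start .0038 top/.0087 scene) 0.0789 max z 0.06979191250559458
scene slab top z 0.4263 821 front max [0.03828347 0.08145503]
```

The board looks to have dropped, with the lip top going from 76 to 70 mm. I'll push a little further to feel for the stop.

Call:
{"method": "drive_tool", "body": {
  "motion": [
    {"x": 0, "y": -0.2, "z": 0, "wx": 0, "wy": 0, "wz": 0, "fingers": 1},
    {"x": 0, "y": -0.3, "z": 0, "wx": 0, "wy": 0, "wz": 0, "fingers": 1}
  ]
}}

```text
time_s: 7.9
tool_pos: [0.5614, 0.0766, 0.0781]
tcp_rot: [0.978, 0.206, 0.002, -0.0]
contact_force: [1.4, -5.9, 0.2]
width: 0.0001
```

```bash
python3 b.py; ls pics
```

```text
7.9 tcp st [-0.0006 -0.0843] 0.0781 F st -1.0843730547870736 -5.9625225323173 (array([0.02, 7.07, 0.02]), array([ 0.   , -0.003,  0.006]))
top front lip y (start .0038 top/.0087 scene) 0.0723 max z 0.06992336296292409
top slab top z 0.0471 432 front max [0.03717616 0.07622922]
scene front lip y (start .0038 top/.0087 scene) 0.0791 max z 0.069436666028318
scene slab top z 0.4241 834 front max [0.04281666 0.08156064]
s2.png
s3.png
s_695.png
s_755.png
s_790.png
scene.png
top.png
topcrop.png
```

Firm stop at about 6 N with no further travel. Backing off, then rising.

Call:
{"method": "drive_tool", "body": {
  "motion": [
    {"x": 0, "y": 0.5, "z": 0, "wx": 0, "wy": 0, "wz": 0, "fingers": 1},
    {"x": 0, "y": 1.5, "z": 0, "wx": 0, "wy": 0, "wz": 0, "fingers": 1},
    {"x": 0, "y": 3, "z": 0, "wx": 0, "wy": 0, "wz": 0, "fingers": 1},
    {"x": 0, "y": 4, "z": -2, "wx": 0, "wy": 0, "wz": 0, "fingers": 1},
    {"x": 0, "y": 7, "z": -7, "wx": 0, "wy": 0, "wz": 0, "fingers": 1},
    {"x": 0, "y": 11, "z": -12, "wx": 0, "wy": 0, "wz": 0, "fingers": 1},
    {"x": 0, "y": 15, "z": -15, "wx": 0, "wy": 0, "wz": 0, "fingers": 1},
    {"x": 0, "y": 20, "z": -17, "wx": 0, "wy": 0, "wz": 0, "fingers": 1},
    {"x": 0, "y": 22, "z": -17, "wx": 0, "wy": 0, "wz": 0, "fingers": 1},
    {"x": 0, "y": 22, "z": -17, "wx": 0, "wy": 0, "wz": 0, "fingers": 1}
  ]
}}

```text
time_s: 9.25
tool_pos: [0.6491, -0.127, 0.2472]
tcp_rot: [0.979, 0.205, 0.001, -0.0]
contact_force: [-0.0, 0.7, 0.1]
width: 0.0002
```

Run:
```python
from m import *
s=bot.get_state();print(s["time_s"],s["tool_pos"],s["contact_force"])
a=[]
for c in("top","scene"):
    p,d=bot.read_camera(c);w=pts(c,d);q=st(w);a.append(p)
    for sx in(-1,1):
        for sy in(-1,1):
            k=(abs(q[...,0]*sx-.046)<.006)&(abs(q[...,1]*sy-.058)<.012);g=(abs(q[...,0]*sx-.06)<.003)&(abs(q[...,1]*sy-.058)<.012)
            print(c,sx,sy,"slab z",np.median(w[k][:,2]).round(4),"guide",np.percentile(w[g][:,2],70).round(4))
    for n,lo,hi in(("rear",-.09,-.06),("front",.06,.09)):
        k=(abs(q[...,0])<.035)&(q[...,1]>lo)&(q[...,1]<hi)&(w[...,2]>.063)&(w[...,2]<.08);print(n,k.sum(),np.median(q[k],axis=0),np.percentile(w[k][:,2],95))
    k=(np.hypot(*np.moveaxis(q,-1,0))<.06)&(abs(w[...,2]-.059)<.003)&(abs(q[...,1])<.056);print("dish",np.percentile(q[k],[2,98],axis=0).mean(0))
cv2.imwrite("pics/f1.png",cv2.resize(a[1][100:270,220:440],None,fx=3.6,fy=3.5))
cv2.imwrite("pics/f2.png",cv2.resize(a[0][150:300,190:400],None,fx=3.8,fy=3.8,interpolation=cv2.INTER_CUBIC))
```

```text
9.25 [ 0.64905328 -0.12700274  0.24720551] [-0.00118824  0.70041685  0.14199643]
top -1 -1 slab z 0.0427 guide 0.041
top -1 1 slab z 0.0432 guide 0.043
top 1 -1 slab z 0.0432 guide 0.0436
top 1 1 slab z 0.0436 guide 0.0438
rear 39 [-0.00226764 -0.07010108] 0.0737012063976867
front 39 [-0.00206056  0.07339543] 0.07097634521980352
dish [-0.00512465  0.00069741]
scene -1 -1 slab z 0.0428 guide 0.035
scene -1 1 slab z 0.0434 guide 0.0359
scene 1 -1 slab z 0.0429 guide 0.0426
scene 1 1 slab z 0.0431 guide 0.043
rear 57 [-0.00131156 -0.06486321] 0.06947258538910417
front 76 [-0.00195702  0.0794565 ] 0.0694678521747849
dish [-0.00675456  0.00537099]
```

View pics/f1.png

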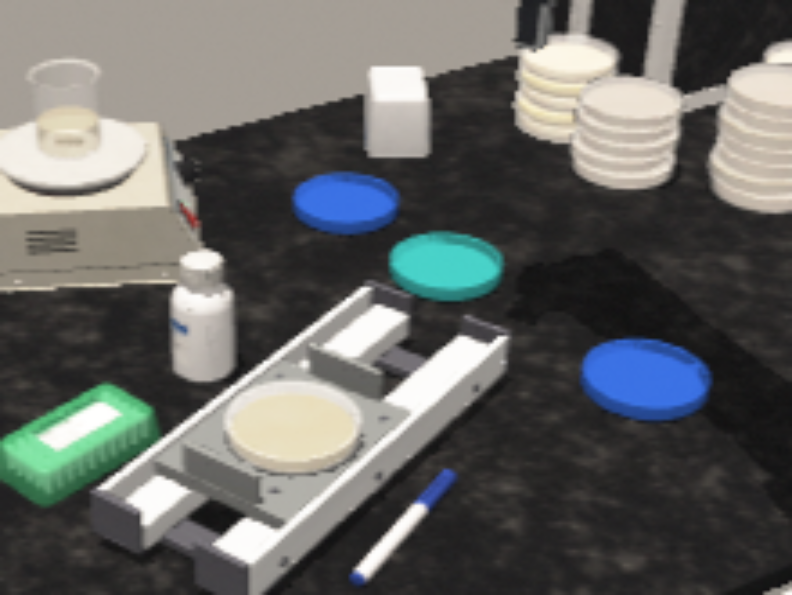

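View pics/f2.png

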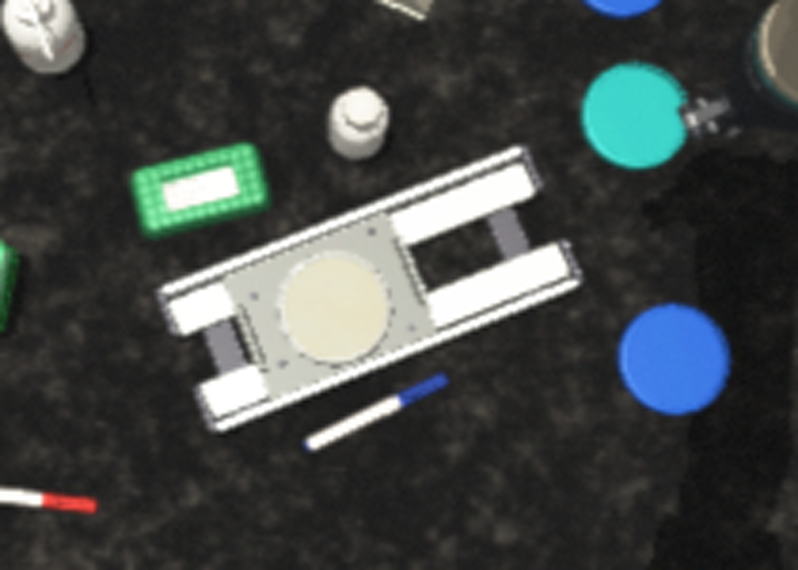

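Both pictures show the board seated level with the guides. The dish is flat in the middle (f1 crop: 293,425), the bystanders haven't moved, and the hand is clear.

```bash
python3 -c "
from station import bot
print(bot.finish_job())"
```

```text
the job is handed in; nothing more can be done
None
```

The board is in its notches and level with the side guides, and I handed the job in at about 9 s on the robot's clock. With the fingers shut, I pushed the rear lip about 69 mm toward the left. The push was not one unbroken stroke: I did it in four stages at roughly 25–30 mm/s, with brief halts between.

**Seating:**
- **Drop:** the lip top fell from about 76 to 70 mm.
- **Level:** all four corners of the slab measured about 43 mm. The guides beside them read 41–44 mm, except on the far side in the scene camera, where they read about 35 mm because the view of them there is poor.
- **Stop:** one last gentle push met a firm stop at about 6 N, slightly above the suggested 5 N. Pushing force was about 2–3 N at the halts.

**Dish:** it lies flat and about 5–7 mm off the board's centre. It was about as far off at the start.

**Other objects:** the pens, bottle and green tip refill in the camera crops look unmoved. The tip box was only partly in those crops. The hand finished well clear.

**Checks that disagreed:** the two cameras differ by about 5–6 mm along the rails. That is more than the 2 mm calibration figure, so I relied on the measured drop and the firm stop. In the last check the top camera read the rear lip's top edge at 74 mm, while the scene camera read 69 mm. The level corner heights suggest the 74 mm reading is noise. My first move call was refused before anything moved because it did not list every value.

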